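# Start the shipment logger against the bench stop

## Robot

A 6-joint arm with a two-finger parallel gripper is mounted at the origin on the work surface. World frame = base frame: x ahead of the robot, y to its left, z up, the work surface at z = 0. Lengths are in mm, angles in rad, forces in N, time in s.
With the tool pointing down it reaches from about 325 to 875 mm from the base axis. Payload 4.4 kg.
Tool frame: the origin (TCP) lies on the centre line of the jaws, within the pads' length; the fingertips stand ahead of it and the grasp point (between the pads) lies 6 mm ahead of it (ctrl.tcp_to_tips is the z of the fingertips in the tool frame, in mm); z points along the fingers, y is the line along which they close (so a half turn about z gives the same grasp; the last joint's range is limited). The gripper opens to 85 mm and grips with 20 to 120 N. Pads are 22 mm wide; open, the fingers measure 114 mm over their backs; the gripper's body (76 mm by 85 mm) begins 54 mm behind the grasp point. The pads swing forward as they close: fully open they stand 13 mm farther back than shut.
Start: joints at [1.04, 0.207, 1.542, -0, 1.393, -0.15], TCP at [213.182, 534.023, 256.282] pointing down, gripper open.
Joint ranges: [-2.73, 2.73], [-0.86, 2.22], [0.23, 2.46], [-1.11, 4.25], [0.08, 2.63], [-2.82, 2.82]. Speed limits (rad/s): [2.79, 2.79, 3.14, 3.14, 3.14, 3.14].

## Interface

Orientations are given as a 3x3 rotation matrix whose columns are the frame's x, y, z axes.
In Python, from plant import ctrl, sensors, optics gives the robot as it stands. Calls block until the motion is done:
- ctrl.move_ptp(position, orientation): joint-space move of the TCP to a pose.
- ctrl.move_l(position, rot=None, vel=150, threshold=None): straight line of the TCP; rot=None keeps the orientation; vel is the mean speed in mm/s. With threshold (N) it stops when the force on the tool has changed by that much, and returns True; else False.
- ctrl.set_joints(angles): joint-space move.
- ctrl.gripper_to(opening, force=None): finger opening in mm; force is the grip in N (None keeps the last); returns when the fingers have stopped.
- ctrl.hold(seconds).
- ctrl.solve_ik(position, orientation): joint angles nearest the present ones, or None.
- sensors.read_state(): the state.
- optics.grab_frame(name): name is "scene" or "top" or "wrist"; returns (picture, depth): 420x560x3 uint8, red, green, blue; 420x560 float32, mm along the optical axis (not along the pixel's ray), 0 where there is no reading.
- optics.camera_params(name): a dict with "mtx" (3x3 intrinsics, pixels), "R" (3x3) and "t" (3): a world point X has camera coordinates R X + t; the wrist camera has in their place "T_tool_cam" (4x4, takes a point from camera to tool coordinates, whose origin is the TCP and whose axes are the flange's). Camera axes: x right, y down, z forward; pixel columns grow to the right and rows downward; lengths in mm; the calibration is good to about 2 mm. The wrist camera is an equidistant fisheye: a pixel r from the principal point sees the ray r / f radians off the axis. A picture is of the moment at which its call begins: read the wrist's pose just before it. camera_params takes no time and is no camera call.
A pose or a line that the arm cannot do raises ctrl.MotionError and nothing moves.
- ctrl.finish_job(): hands the job in; it is judged then, once.
The state is a dict: "t": time; "q": joint angles; "qvel": joint speeds; "tau": joint torques, N m; "eef_pos": TCP position; "eef_rot": TCP orientation; "force": force on the tool from outside, world axes, zero at the start; "wrist_torque": the same for the moment, N m; "grip_width": finger opening in mm; "grasp_force": force on a finger pad.
Only numpy, scipy, OpenCV 4.12 (cv2) and the standard library are available. Lean on these libraries where they do the work, as an engineer would, in place of code of your own. Each camera call takes 0.05 s, during which the arm holds its last target. There are 200 camera calls.

## Task

Start the grey shipment logger on the packing bench: its stiff orange button is in its end face, so the loose logger just slides away unless something backs it. First clear the small carton out of the way, setting it down upright inside the yellow tape square; then slide the logger along the bench, without lifting it, until its plain end sits flush and wholly on the face of the blue bench stop, and press the orange button fully in towards the stop and hold it in for about a second. Let go, leave the logger flush against the stop with its button out and the carton in the square, and do not disturb the other things on the bench.

Things in the scene. Friction and masses are not known exactly. Their poses are not given: they have to be found in the camera images.
- logger: Loose grey box 130 (x) x 90 (y) x 45 mm (z) with a dark screen on top, 0.25 to 0.5 kg, sliding flat on the bench. Origin: centre of its underside; x runs along its length, from the end with the orange button (at x = -65 mm) to the plain flat end (at x = +65 mm). At the start it lies roughly pointing at the stop, up to about 0.45 rad askew. Too wide to grasp in most grippers: push it.
- button (a joint): The orange push button in the logger's -x end: a round plunger 32 mm in diameter, axis 24 mm above the bench, standing 14 mm out of the end face. 0 = out, 0.009 m = fully in; grows as it is pushed along the logger's +x. Springs back. About 3 N starts it moving and 12 N holds it fully in; sliding the logger over the bench takes about 1.5 to 3.5 N.
- button_face (a point): Centre of the button's outer face (79 mm from the logger's centre when out), 24 mm above the bench; moves with the button. Its axes are the logger's.
- stop: Blue steel angle bolted to the bench, upright plate 160 mm wide (y), 60 mm high, 12 mm thick, with foot and gussets reaching 62 mm behind it. Origin: on the bench below the middle of its front face. Its x axis points horizontally into the face (so the free side, where the logger is, is at negative x; the flush logger has its origin at x = -65 mm).
- carton: Small brown carton with a tape strip, 60 x 60 x 80 mm high, 0.18 to 0.35 kg, standing between logger and stop; origin at the centre of its underside, x and y along its sides.
- bay: Square of yellow tape stuck flat on the bench (no height to speak of), 130 mm outside, 110 mm inside, tape 10 mm wide, sides along its x and y; origin at its centre on the bench. It is on one side of the work area or the other.
- reel_blue: Bystander: blue cable reel lying flat, 84 mm diameter, 60 mm high; origin centre of underside.
- reel_red: Bystander: red cable reel lying flat, 70 mm diameter, 50 mm high; origin centre of underside.
- bottle: Bystander: upright green bottle with blue cap, 66 mm diameter, 150 mm high; origin centre of underside. It stands where the tape square is not, at the other side of the work area.
- grease_can: Bystander: upright pale can, 68 mm diameter, 75 mm high; origin centre of underside.

How it is judged:
By the outcome, as a careful person would: the job done as asked, in the order asked, and still so for the second after the job is handed in, with the robot touching nothing.
It also fails if it takes over 72 s, if anything falls off the work surface, if the arm or the gripper's body presses on something with over 40 N, if the wrist force passes 120 N, or if a joint passes its speed limit or range.

## Working session

There is one attempt and no reset: what is moved stays moved. The work goes in short steps, each a Python script; the robot and the scene stay as the last script left them, time stands still between calls to the robot, and variables do not carry over. Pictures are saved under pics/ and viewed, at most 10 in all, crops included, and the job is handed in when it is done.

```bash
mkdir -p pics; ls; python3 - <<'E'
from plant import ctrl, sensors, optics
import cv2, numpy as np
for n in ["top","scene"]:
    p,d=optics.grab_frame(n)
    cv2.imwrite(f"pics/{n}0.png",p[:,:,::-1]); np.savez(f"{n}0.npz",p=p,d=d)
    c=optics.camera_params(n); print(n,c["mtx"].round(1).tolist(),c["R"].round(3).tolist(),c["t"])
print(sensors.read_state()["t"],ctrl.tcp_to_tips)
E
```

```text
pics
top [[519.4, 0.0, 294.5], [0.0, 519.4, 204.8], [0.0, 0.0, 1.0]] [[0.004, -1.0, -0.004], [-0.986, -0.003, -0.167], [0.167, 0.005, -0.986]] [  -3.14032701  576.08412969 1425.82303888]
scene [[451.4, 0.0, 281.1], [0.0, 451.4, 215.1], [0.0, 0.0, 1.0]] [[-0.763, 0.646, -0.001], [0.543, 0.64, -0.544], [-0.351, -0.416, -0.839]] [ 410.32306375 -288.87595571 1218.05590698]
0.1 25.0
```

View pics/top0.png

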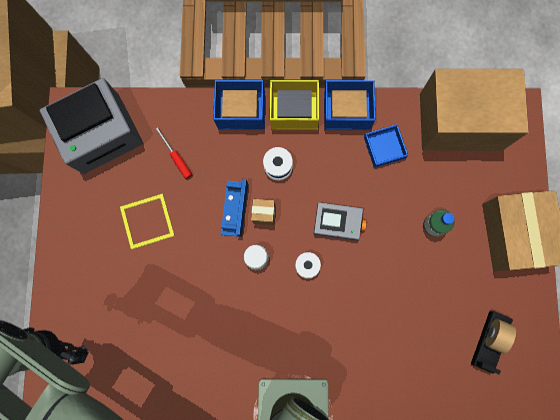

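View pics/scene0.png

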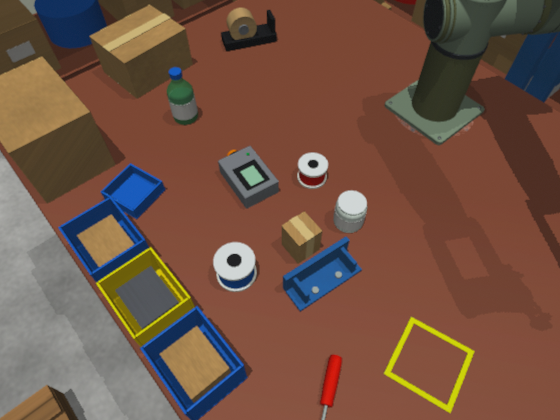

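The top view (image up = +x, left = +y) shows the stop at about (234,208) with its face to the right. The carton is at (263,211), the logger at (340,221) with its button on the right at (364,225), and the tape square at (147,221). The reels are at (277,163) and (308,265), the can at (256,257) and the bottle at (439,222).

```bash
cat > h.py <<'E'
import numpy as np, cv2
from plant import ctrl, sensors, optics
def cloud(n, p, d):
    c=optics.camera_params(n); v,u=np.mgrid[:420,:560]
    K=c["mtx"]; X=np.stack([(u-K[0,2])/K[0,0]*d,(v-K[1,2])/K[1,1]*d,d],-1)
    W=(X-c["t"])@c["R"]          # R^T (X-t)
    W[d<=0]=np.nan; return W
def on_plane(n, uv, z):
    c=optics.camera_params(n); K=c["mtx"]; uv=np.atleast_2d(uv).astype(float)
    r=np.c_[(uv[:,0]-K[0,2])/K[0,0],(uv[:,1]-K[1,2])/K[1,1],np.ones(len(uv))]@c["R"]
    o=-c["R"].T@c["t"]; return (o+r*((z-o[2])/r[:,2])[:,None])[:,:2]
def rect(mask, n, z):   # biggest blob -> minAreaRect in world at height z
    k,l,s,_=cv2.connectedComponentsWithStats(mask.astype(np.uint8))
    i=1+s[1:,4].argmax(); v,u=np.nonzero(l==i)
    P=on_plane(n,np.c_[u,v],z).astype(np.float32)
    return cv2.minAreaRect(P), cv2.boxPoints(cv2.minAreaRect(P)).round(1).tolist(), P
E
python3 - <<'E'
from h import *
f=np.load("top0.npz"); p,d=f["p"],f["d"]; W=cloud("top",p,d); z=W[...,2]
hsv=cv2.cvtColor(p,cv2.COLOR_RGB2HSV); H,S,V=[hsv[...,i].astype(int) for i in range(3)]
def box(u0,u1,v0,v1):
    m=np.zeros(z.shape,bool); m[v0:v1,u0:u1]=1; return m
def sh(nm,m,zz):
    r,b,P=rect(m,"top",zz); print(nm,[np.round(x,1).tolist() for x in r[:2]],round(r[2],1),b)
print("z med bench",np.nanmedian(z[box(180,215,250,280)]))
sh("logger",box(300,372,190,250)&(z>33)&(z<60),45)
sh("button",box(350,375,210,240)&(H<20)&(S>200)&(V>140)&(z>8),30)
sh("carton",box(245,280,190,235)&(z>65),80)
sh("stop",box(215,250,170,245)&(z>48),60)
sh("bay",box(110,185,185,255)&(H>22)&(H<35)&(S>120),0)
sh("reelb",box(255,300,140,190)&(z>45),60)
sh("reelr",box(290,325,245,285)&(z>35),50)
sh("can",box(240,275,240,275)&(z>60),75)
sh("bottle",box(420,460,200,240)&(z>60)&(z<110),100)
E
```

```text
z med bench 0.2614402782239524
logger [[532.2, -131.1], [142.6, 91.0]] 82.0 [[477.29998779296875, -195.39999389648438], [567.2999877929688, -208.0], [587.2000122070312, -66.80000305175781], [497.1000061035156, -54.099998474121094]]
button [[514.3, -198.2], [8.5, 8.7]] 89.0 [[509.79998779296875, -202.39999389648438], [518.5, -202.5], [518.7000122070312, -194.0], [510.0, -193.8000030517578]]
carton [[556.2, 87.3], [60.5, 61.5]] 85.9 [[523.2999877929688, 59.29999923706055], [584.7000122070312, 54.900001525878906], [589.0999755859375, 115.19999694824219], [527.7000122070312, 119.69999694824219]]
stop [[571.5, 168.0], [50.6, 158.4]] 84.9 [[490.29998779296875, 149.89999389648438], [648.0999755859375, 135.8000030517578], [652.5999755859375, 186.10000610351562], [494.79998779296875, 200.3000030517578]]
bay [[535.6, 431.0], [131.2, 131.0]] 17.9 [[453.0, 473.20001220703125], [493.29998779296875, 348.5], [618.0999755859375, 388.8999938964844], [577.9000244140625, 513.5]]
reelb [[701.2, 47.8], [82.3, 83.0]] 0.2 [[659.9000244140625, 89.0999984741211], [660.2000122070312, 6.199999809265137], [742.5, 6.400000095367432], [742.2999877929688, 89.4000015258789]]
reelr [[409.2, -39.5], [66.4, 66.8]] 0.2 [[375.8999938964844, -6.199999809265137], [376.1000061035156, -73.0], [442.5, -72.69999694824219], [442.29998779296875, -6.0]]
can [[429.1, 105.0], [65.7, 63.1]] 0.7 [[395.8999938964844, 136.1999969482422], [396.70001220703125, 73.0], [462.3999938964844, 73.9000015258789], [461.6000061035156, 137.0]]
bottle [[522.6, -398.4], [63.7, 70.3]] 26.5 [[478.3999938964844, -381.20001220703125], [509.79998779296875, -444.1000061035156], [566.7999877929688, -415.6000061035156], [535.4000244140625, -352.70001220703125]]
```

```bash
cat >> h.py <<'E'
def down(ydir):   # tool-down, jaw line along ydir (deg in world xy), the half turn chosen nearer mid-range
    a=np.radians(ydir); y=np.array([np.cos(a),np.sin(a),0]); z=np.array([0,0,-1.]); return np.c_[np.cross(y,z),y,z]
def best(pos,ydir):
    R=[r for r in (down(ydir),down(ydir+180)) if ctrl.solve_ik(pos,r) is not None]
    return min(R,key=lambda r:abs(ctrl.solve_ik(pos,r)[5]))
def st():
    s=sensors.read_state(); print("t %.1f"%s["t"],"pos",s["eef_pos"].round(1),"F",s["force"].round(1),"grip",round(float(s["grip_width"]),1),"gf",np.round(s["grasp_force"],1)); return s
E
python3 - <<'E'
from h import *
C=np.array([556.2,87.3]); B=np.array([535.6,431.0])
R=best([*C,200],-4.1); Rb=best([*B,200],17.9)
ctrl.move_ptp([*C,200],R); st()
ctrl.gripper_to(85)
print(ctrl.move_l([*C,56],vel=150,threshold=12)); st()
ctrl.gripper_to(50,30); st()
ctrl.move_l([*C,190],vel=150); st()
ctrl.move_ptp([*B,190],Rb); st()
ctrl.move_l([*B,75],vel=150)
print(ctrl.move_l([*B,54],vel=40,threshold=5)); st()
ctrl.gripper_to(80); 
ctrl.move_l([*B,230],vel=200); s=st()
p,d=optics.grab_frame("top"); cv2.imwrite("pics/top1.png",p[:,:,::-1]); np.savez("top1.npz",p=p,d=d)
E
```

```text
t 2.1 pos [556.1  88.3 200.1] F [-0.1  0.2  0.2] grip 85.7 gf 0.0
False
t 3.5 pos [557.2  87.3  57. ] F [0.2 0.4 0.6] grip 84.8 gf 0.0
t 3.8 pos [557.1  87.3  57.2] F [-0.3  0.3  4.7] grip 60.1 gf 33.9
t 4.8 pos [555.1  87.3 188.5] F [-0.4  0.5 -1.6] grip 59.8 gf 33.5
t 6.2 pos [536.2 429.6 189.7] F [ 0.6 -0.4 -2.5] grip 59.7 gf 33.4
True
t 7.5 pos [535.7 431.2  57. ] F [-0.9 -0.3  3.6] grip 59.5 gf 33.9
t 8.9 pos [534.7 430.5 228.2] F [-0.3  0.1 -0.5] grip 79.9 gf 0.0
```

```bash
cat >> h.py <<'E'
S0=np.array([569.2,142.85]); sx=np.array([.089,.996]); sx/=np.hypot(*sx); sy=np.array([-sx[1],sx[0]])
SA=np.degrees(np.arctan2(sx[1],sx[0]))
def stp(x,y): return S0+x*sx+y*sy
E
python3 - <<'E'
from h import *
l=np.array([.139,.990]); E0=np.array([524.0,-189.2]); Z=28
A=E0-l*55
R=best([*A,200],82-90); 
ctrl.move_ptp([*A,230],R); ctrl.gripper_to(56)
p,d=optics.grab_frame("wrist"); cv2.imwrite("pics/w1.png",p[:,:,::-1])
p,d=optics.grab_frame("top"); cv2.imwrite("pics/top2.png",p[:,:,::-1]); np.savez("top2.npz",p=p,d=d)
st()
E
```

```text
t 11.8 pos [ 516.4 -243.5  230. ] F [ 0.6 -0.8  0.9] grip 56.0 gf 0.0
```

View pics/top2.png

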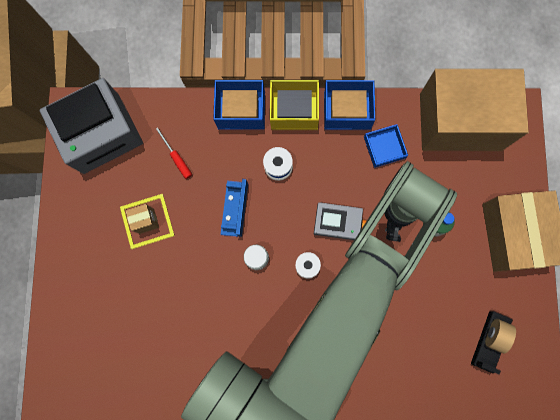

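View pics/w1.png

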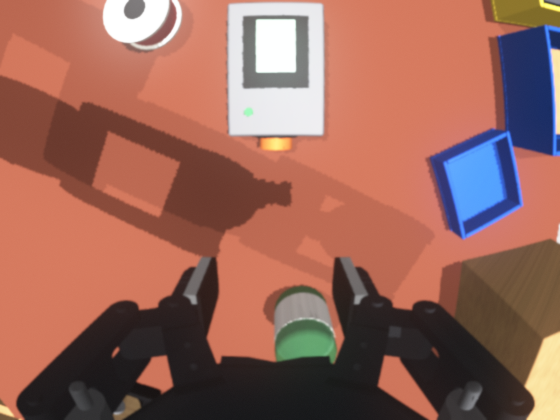

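The carton stands upright in the tape square (140,217). In the wrist view the logger is straight ahead, with its button at (276,143) on the line between the fingers (centre about 277). The bottle is behind the gripper. I'll push with a finger on each side of the button.

```bash
python3 - <<'E'
from h import *
l=np.array([.139,.990]); E0=np.array([524.0,-189.2]); Z=28
R0=best([*(E0-35*l),200],82-90); R1=best([*stp(-150,10),200],SA-90)
A=E0-l*35
ctrl.move_l([*A,60],R0,vel=150,threshold=10); print(ctrl.move_l([*A,Z],vel=60,threshold=10)); st()
print(ctrl.move_l([*(E0+l*5),Z],R0,vel=40,threshold=15)); st()
print(ctrl.move_l([*stp(-160,9),Z],R1,vel=50,threshold=15)); st()
print(ctrl.move_l([*stp(-130,8),Z],R1,vel=20,threshold=10)); s=st()
print("stop frame", (s["eef_pos"][:2]-S0)@np.c_[sx,sy], s["wrist_torque"])
E
```

```text
False
t 13.8 pos [ 519.  -223.8   27.7] F [-0.1 -0.3 -0.2] grip 55.9 gf 0.0
False
t 14.9 pos [ 524.6 -184.    27.9] F [-0.7  0.1  0.1] grip 56.0 gf 0.0
False
t 18.5 pos [546.  -15.8  28. ] F [-0.7 -0.6 -1. ] grip 55.9 gf 0.7
True
t 19.5 pos [548.1   3.4  27.8] F [-0.3 -2.5  0.3] grip 56.1 gf 0.5
stop frame [-140.82501238    8.62109492] [-0.1596906  -0.03054854 -0.0271789 ]
```

The push stopped at x = -140.8 in the stop frame, where a flush logger should be. I'll press once more to seat it, back off and look.

```bash
python3 - <<'E'
from h import *
Z=28
print(ctrl.move_l([*stp(-128,8.6),Z],vel=15,threshold=15)); s=st()
print("stop frame", (s["eef_pos"][:2]-S0)@np.c_[sx,sy])
ctrl.move_l([*stp(-180,8.6),Z],vel=80)
ctrl.move_l([*stp(-230,8.6),200],vel=200)
s=st(); p,d=optics.grab_frame("wrist"); cv2.imwrite("pics/w2.png",p[:,:,::-1])
p,d=optics.grab_frame("top"); np.savez("top3.npz",p=p,d=d)
cv2.imwrite("pics/top3c.png",cv2.resize(p[140:290,180:380,::-1],None,fx=4,fy=4,interpolation=cv2.INTER_CUBIC))
W=cloud("top",p,d); z=W[...,2]
m=(z>36)&(z<55)&(W[...,1]>-10)&(W[...,1]<135)&(W[...,0]>480)&(W[...,0]<650)
r,b,P=rect(m,"top",45); print(r,b)
E
```

```text
True
t 19.9 pos [547.5   3.3  27.3] F [ 0.7 -1.   2. ] grip 56.0 gf 0.7
stop frame [-140.89686399    9.14921656]
t 21.6 pos [539.1 -84.8 198.6] F [-0.8  0.4 -0.1] grip 56.0 gf 0.0
((554.7705688476562, 70.99085998535156), (135.3657989501953, 90.92774200439453), 84.89228057861328) [[503.5, 7.599999904632568], [594.0, -0.5], [606.0999755859375, 134.39999389648438], [515.5, 142.5]]
```

View pics/w2.png

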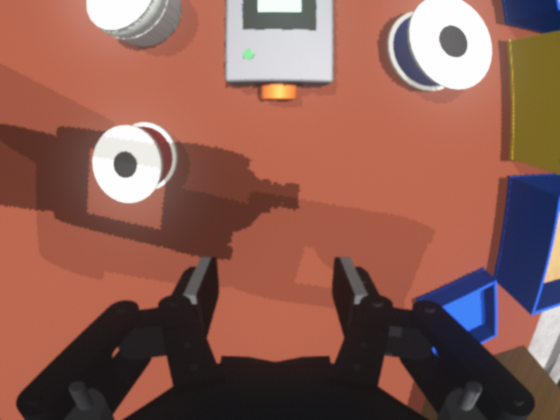

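View pics/top3c.png

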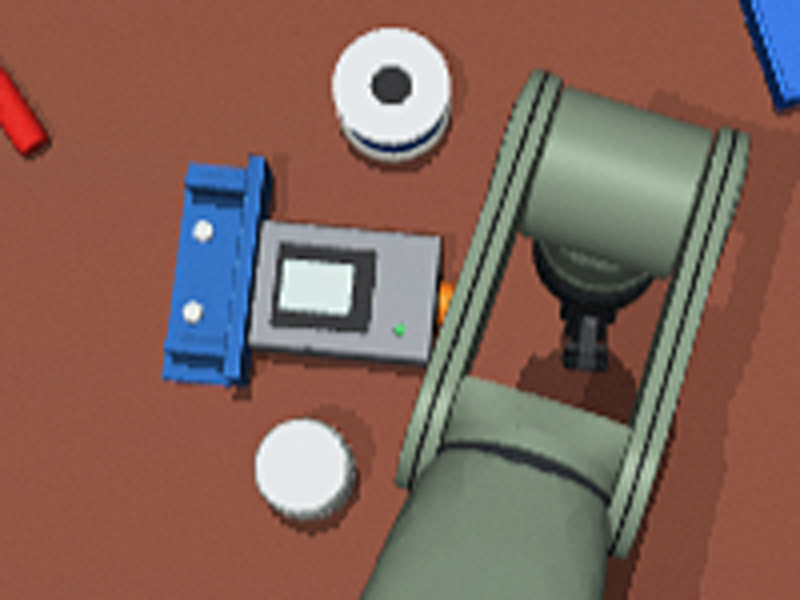

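Flush: in the crop the logger's left edge (263,222)–(250,348) lies along the stop face (267,160)–(245,380), and the measured yaws agree at 84.9°. The button is out, at (446,302) in the crop and (279,91) in the wrist view. Next I'll press it with closed fingers.

```bash
python3 - <<'E'
from h import *
Z=32; y=8.3
ctrl.gripper_to(0,40)
ctrl.move_l([*stp(-185,y),90],vel=150); ctrl.move_l([*stp(-185,y),Z],vel=80,threshold=10)
ctrl.move_l([*stp(-158,y),Z],vel=50,threshold=10); st()
def fx():
    s=sensors.read_state(); return -s["force"][:2]@sx, (s["eef_pos"][:2]-S0)@sx, s["t"]
f0=np.mean([fx()[0] for _ in range(3)]); print("f0",f0)
x=-153
while x<-136:
    x+=1.; ctrl.move_l([*stp(x,y),Z],vel=15); ctrl.hold(.1); f=fx(); print(x,np.round(f,1))
    if f[0]-f0>18: break
for _ in range(6): ctrl.hold(.25); print(np.round(fx(),1))
ctrl.move_l([*stp(-185,y),Z],vel=60); ctrl.move_l([*stp(-230,y),200],vel=200); st()
p,d=optics.grab_frame("wrist"); cv2.imwrite("pics/w3.png",p[:,:,::-1])
E
```

```text
t 24.8 pos [546.9 -13.6  32. ] F [ 0.5 -0.4 -0.2] grip 0.2 gf 0.0
f0 0.35761936606181477
-152.0 [   5.  -152.6   25.4]
-151.0 [   5.6 -151.7   25.8]
-150.0 [   6.4 -150.9   26.1]
-149.0 [   7.  -150.2   26.5]
-148.0 [   7.1 -149.4   26.8]
-147.0 [   8.5 -148.6   27.2]
-146.0 [   9.9 -147.8   27.5]
-145.0 [  10.6 -147.    27.9]
-144.0 [  11.5 -146.2   28.2]
-143.0 [  11.  -145.5   28.6]
-142.0 [  14.5 -145.3   28.9]
-141.0 [  17.1 -145.1   29.3]
-140.0 [  19.8 -145.1   29.6]
[  21.1 -145.1   29.9]
[  21.4 -145.1   30.1]
[  20.7 -145.1   30.4]
[  20.1 -145.1   30.6]
[  21.7 -145.    30.9]
[  20.8 -145.1   31.1]
t 33.0 pos [539.5 -84.9 198.6] F [ 0.1  0.4 -0.4] grip 0.1 gf 0.0
```

The button bottomed out: position stayed fixed from about 12 N up to 21 N, and I held it there for 1.5 s. Now I'll move clear and check.

```bash
python3 - <<'E'
from h import *
ctrl.move_ptp([430,-230,300],sensors.read_state()["eef_rot"]); ctrl.hold(.5)
p,d=optics.grab_frame("top"); cv2.imwrite("pics/top4.png",p[:,:,::-1])
W=cloud("top",p,d); z=W[...,2]; x,y=W[...,0],W[...,1]
r,b,P=rect((z>36)&(z<55)&(y>-10)&(y<135)&(x>480)&(x<650),"top",45); print("logger",r,b)
r,b,P=rect((z>65)&(abs(x-535)<70)&(abs(y-431)<70),"top",80); print("carton",r)
st()
E
```

```text
logger ((554.0419311523438, 70.41462707519531), (137.456298828125, 90.70755004882812), 84.3691177368164) [[502.20001220703125, 6.5], [592.4000244140625, -2.4000000953674316], [605.9000244140625, 134.39999389648438], [515.7000122070312, 143.3000030517578]]
carton ((535.14892578125, 428.64495849609375), (63.7398681640625, 64.51107025146484), 18.845596313476562)
t 34.5 pos [ 430.1 -229.8  299.9] F [ 0.2 -0.1  0.3] grip 0.1 gf 0.0
```

View pics/top4.png

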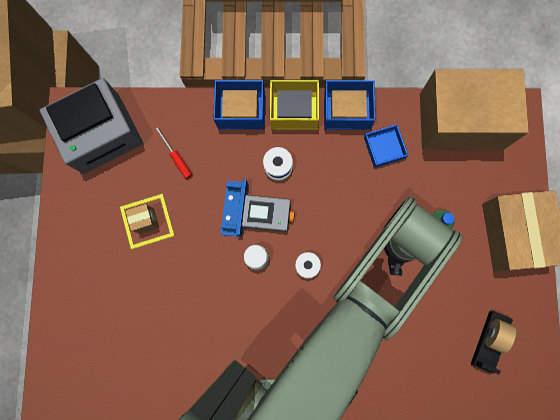

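The logger sits flush on the stop at (262,212) with its orange button out at (292,215). The carton is in the square at (140,217), and the reels, can and bottle are where they started.

```bash
python3 -c "
from plant import ctrl
print(ctrl.finish_job())"
```

```text
the job is handed in; nothing more can be done
None
```

I've handed the job in at about 35 s: the carton is upright in the tape square, the logger is flush on the stop with its button out after being held fully in for about 1.5 s, and the bystanders look unmoved; no verdict came back.

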